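# Mirror the soldering supplies into the blue rack

### The job

The bench is being set up for a left-handed colleague: move all four soldering supplies from the grey rack to the blue rack, in reverse order, so that what stood at the left end of the grey rack ends at the right end of the blue rack, and so on along the row. Stand each one upright in the middle of its own bay, flat on the floor of the bay, and do not tip any of them over on the way.

Things in the scene. Friction and masses are not known exactly. Their poses are not given: they have to be found in the camera images.
- grey_rack: Fixed light grey rack, 112 x 312 mm, four bays in a row. Origin: mid-row, underside, on the desk; y: along the row to the robot's left, x: away from it (turned at most 13 deg). Bay centres x 0, y +0.114, +0.038, -0.038, -0.114; bay floor 6 mm over the desk; dividers 4 mm thick, 14 mm above the floor (ends 20), 3 mm lips at x -0.042, +0.042. Full at start; tiles on its front ledge (to x -0.068).
- blue_rack: Fixed blue rack, 88 x 312 mm, four bays in a row. Origin: mid-row, underside, on the desk; y: along the row to the robot's left, x: away from it (turned at most 13 deg). Bay centres x 0, y +0.114, +0.038, -0.038, -0.114; bay floor 6 mm over the desk; dividers 4 mm thick, 14 mm above the floor (ends 20), 3 mm lips at x -0.042, +0.042. Empty at start; left or right of the grey rack.
- flux_bottle: Small amber-brown glass dropper bottle with a black rubber dropper on top, standing upright. 33 mm diameter body up to 62 mm high, then a narrower neck and dropper, 102 mm tall in all; grip the upper part of the body; 0.07 kg. Origin: centre of its underside, z up along its axis. At the start it stands in a bay of the grey rack.
- cleaner_bottle: White plastic bottle with a white screw cap, standing upright. 44 to 46 mm diameter over its height, 84 mm tall; 0.12 kg. Origin: centre of its underside, z up along its axis. At the start it stands in a bay of the grey rack.
- solder_spool: Spool of solder wire standing on its flange, blue flanges above and below, whitish middle. 56 mm diameter flanges, 42 mm tall; 0.25 kg; grip it across the diameter. Origin: centre of its underside, z up along its axis. At the start it stands in a bay of the grey rack.
- flux_tin: Flat round tin with an amber-yellow lid, lying flat. 45 mm diameter (lid 47 mm), 22 mm high; 0.06 kg; grip it across the diameter. Origin: centre of its underside, z up along its axis. At the start it stands in a bay of the grey rack.
- tile_flux_bottle: Dark brown tile, 14 x 30 x 2 mm, fixed on the front ledge of the grey rack, 57 mm in front of the bay centre in which the flux bottle stood at the start; it stays there and so keeps the old order. Origin: centre of its underside.
- tile_cleaner_bottle: White tile, 14 x 30 x 2 mm, fixed on the front ledge of the grey rack, 57 mm in front of the bay centre in which the cleaner bottle stood at the start; it stays there and so keeps the old order. Origin: centre of its underside.
- tile_solder_spool: Blue tile, 14 x 30 x 2 mm, fixed on the front ledge of the grey rack, 57 mm in front of the bay centre in which the solder spool stood at the start; it stays there and so keeps the old order. Origin: centre of its underside.
- tile_flux_tin: Amber-yellow tile, 14 x 30 x 2 mm, fixed on the front ledge of the grey rack, 57 mm in front of the bay centre in which the flux tin stood at the start; it stays there and so keeps the old order. Origin: centre of its underside.
There are look-alikes about, which are no part of the job. Leave any turquoise look-alike of the flux_tin alone. There is more than one size of the cleaner_bottle; the job needs the larger.

How it is judged:
By the outcome, as a careful person would: the job done as asked, in the order asked, and still so for the second after the job is handed in, with the robot touching nothing.
It also fails if it takes over 90 s, if anything falls off the work surface, if the arm or the gripper's body presses on something with over 40 N, if the wrist force passes 120 N, or if a joint passes its speed limit or range.

### The arm

A 6-joint arm with a two-finger parallel gripper is mounted at the origin on a cart in front of the work surface, level with it; the furniture and walls round the work are solid. World frame = base frame: x ahead of the robot, y to its left, z up, the work surface at z = 0. Lengths are in mm, angles in rad, forces in N, time in s.
With the tool pointing down it reaches from about 350 to 875 mm from the base axis. Payload 4.2 kg.
Tool frame: the origin (TCP) lies at the very end of the fingers, on their centre line; the grasp point (between the pads) lies 19 mm behind it; z points along the fingers, y is the line along which they close (so a half turn about z gives the same grasp; the last joint's range is limited). The gripper opens to 85 mm and grips with 20 to 120 N. Pads are 22 mm wide; open, the fingers measure 114 mm over their backs; the gripper's body (76 mm by 85 mm) begins 54 mm behind the grasp point. The pads swing forward as they close: fully open they stand 13 mm farther back than shut.
Start: joints at [-0.979, 0.385, 0.008, 0, -1.194, -0.259], TCP at [204.197, -590.68, 231.312] pointing down, gripper open.
Joint ranges: [-3.14, 3.14], [-1.21, 2.06], [-1.07, 1.41], [-3.16, 2.05], [-2.99, -0.16], [-3.1, 3.1]. Speed limits (rad/s): [2.79, 2.79, 3.14, 3.14, 3.14, 3.14].

### API

Orientations are given as a unit quaternion [x, y, z, w].
In Python, from bench import read_state, get_image, camera_model, job_done gives the robot as it stands.
- The arm moves only by the shell command python3 -m handwheel 'ROWS'. ROWS is JSON, a list of rows, each a list of 7 numbers: the shift along the tool's x, y, z in m, then the turn, a rotation vector about the tool's x, y, z in rad, then the gripper's target within -1 to 1 (fully open at 1, half-way at 0, shut at -1). In form: [[dx, dy, dz, wx, wy, wz, jaw], ...]. A call has 1 to 10 rows; each row is the pose to reach, as a shift and turn from the pose commanded when the call began, along the tool's axes at that moment; what a row does not reach only later rows make up. A row lasts 1/8 s, in which the tool goes at most 62.5 mm and 10.7 degrees, less where a joint would pass 70% of its speed; a pose out of reach is approached as far as the arm can. A call with a gripper value outside its range is refused whole. The fingers move at their own pace and stop on an object; the grip force is fixed at half the most. Time passes only in rows, so rows that repeat a pose let the fingers close. It gives the time, the measured TCP pose, the force, the opening and the grip force at its end, in the units of the state.
- read_state(): the state, without advancing time (a new reading comes with each control period).
- get_image(name): name is "side" or "top" or "wrist"; returns (picture, depth): 420x560x3 uint8, blue, green, red; 420x560 float32, mm along the optical axis (not along the pixel's ray), 0 where there is no reading.
- camera_model(name): a dict with "K" (3x3 intrinsics, pixels), "rvec" (rotation vector, rad) and "tvec" (3), from world to camera coordinates, as OpenCV has them; the wrist camera has in their place "hand_eye" (4x4, takes a point from camera to tool coordinates, whose origin is the TCP and whose axes are the flange's). Camera axes: x right, y down, z forward; pixel columns grow to the right and rows downward; lengths in mm; the calibration is good to about 2 mm. A picture is of the moment at which its call begins: read the wrist's pose just before it. camera_model takes no time and is no camera call.
- job_done(): hands the job in; it is judged then, once.
The state is a dict: "clock": time; "joints": joint angles; "joint_vel": joint speeds; "joint_efforts": joint torques, N m; "position": TCP position; "ee_rot": TCP orientation; "contact_force": force on the tool from outside, world axes, zero at the start; "wrist_torque": the same for the moment, N m; "gripper_width": finger opening in mm; "grasp_force": force on a finger pad.
Only numpy, scipy, OpenCV 4.12 (cv2) and the standard library are available. Lean on these libraries where they do the work, as an engineer would, in place of code of your own. Each camera call takes 0.05 s, during which the arm holds its last target. There are 200 camera calls.

## Working session

There is one attempt and no reset: what is moved stays moved. The work goes in short steps, Python scripts to look and compute and a shell command to move; the robot and the scene stay as the last step left them, time stands still between calls to the robot, and variables do not carry over. Pictures are saved under pics/ and viewed, at most 14 in all, crops included, and the job is handed in when it is done.

```bash
mkdir -p pics
python3 - <<'E'
from bench import *
import cv2,pickle
s=read_state(); print(s)
for n in("top","side"):
    p,d=get_image(n); cv2.imwrite(f"pics/{n}0.png",p); pickle.dump((p,d),open(f"{n}0.pkl","wb")); print(n,camera_model(n))
print(camera_model("wrist"))
E
```

```text
{'clock': 0.0, 'joints': array([-9.79410467e-01,  3.85538047e-01,  6.62571977e-03, -4.97765437e-04,
       -1.19404035e+00, -2.58636572e-01]), 'joint_vel': array([ 8.45574900e-04,  3.86259361e-04,  2.17075114e-05, -4.62101574e-04,
       -1.07486504e-03,  5.05021992e-04]), 'joint_efforts': array([ 4.77900212e-04, -3.92293525e+01,  1.88400525e+01,  4.18601856e+00,
       -4.64025172e-03,  3.90883017e-06]), 'position': array([ 203.99242594, -590.14032409,  230.23292512]), 'ee_rot': array([-1.65517501e-01,  9.86206237e-01,  1.07763634e-03, -2.33816594e-04]), 'contact_force': array([-0.29810673, -0.02471228,  0.99367433]), 'wrist_torque': array([-0.0025885 ,  0.00110998,  0.03865296]), 'grasp_force': 0.0, 'gripper_width': 85.21460564006176}
top {'K': array([[466.2639162 ,   0.        , 286.86173333],
       [  0.        , 466.2639162 , 213.07944604],
       [  0.        ,   0.        ,   1.        ]]), 'rvec': array([ 2.13546624, -2.18745871,  0.14786068]), 'tvec': array([  27.18579053,  541.06438004, 1070.43859218])}
side {'K': array([[410.54043063,   0.        , 272.09343647],
       [  0.        , 410.54043063, 211.85182892],
       [  0.        ,   0.        ,   1.        ]]), 'rvec': array([ 2.25956657, -0.02339667,  0.00691338]), 'tvec': array([-538.00860954,   30.05807985, 1006.11586868])}
{'K': array([[343.83506199,   0.        , 273.58264288],
       [  0.        , 343.83506199, 208.83794973],
       [  0.        ,   0.        ,   1.        ]]), 'hand_eye': array([[ 6.33798690e-04, -9.59104031e-01, -2.83053099e-01,
         7.21600354e+01],
       [ 9.99999268e-01,  3.16218342e-04,  1.16766763e-03,
         4.18882596e-01],
       [-1.03040814e-03, -2.83053632e-01,  9.59103529e-01,
        -1.42006067e+02],
       [ 0.00000000e+00,  0.00000000e+00,  0.00000000e+00,
         1.00000000e+00]])}
```

View pics/top0.png

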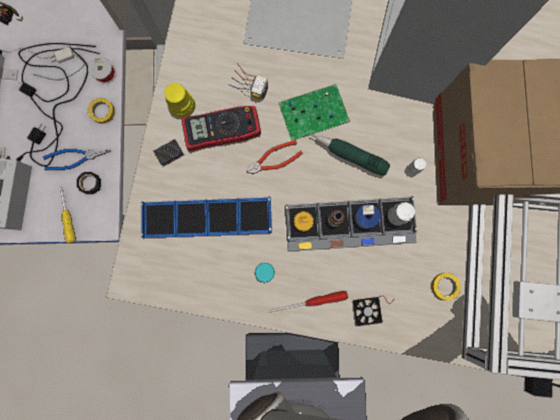

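View pics/side0.png

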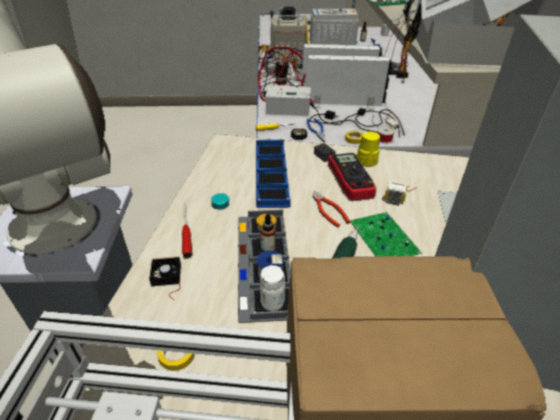

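The top view shows the grey rack's row, left to right, as tin (304,221), flux bottle (337,218), spool (368,215) and cleaner (402,212). Matching tiles lie below them. The empty blue rack is at (206,217). The look-alikes are a turquoise tin at (264,272) and a smaller white bottle at (418,167), both outside the rack. The side view agrees.

```bash
cat > h.py <<'E'
import numpy as np,cv2,pickle
from scipy.spatial.transform import Rotation as R
from bench import *
def ray(uv,z,T=None,name="top"):
    "pixels -> world points on plane z (array ok)"
    m=camera_model(name); uv=np.atleast_2d(uv).astype(float)
    if T is None:
        A=cv2.Rodrigues(m["rvec"])[0]; Rc=A.T; c=-A.T@m["tvec"]
    else:
        H=T@m["hand_eye"]; Rc,c=H[:3,:3],H[:3,3]
    d=np.c_[uv,np.ones(len(uv))]@np.linalg.inv(m["K"]).T@Rc.T
    return c+d*((z-c[2])/d[:,2])[:,None]
def pts(uv,dep,T=None,name="top"):
    m=camera_model(name); uv=np.atleast_2d(uv).astype(int); zc=dep[uv[:,1],uv[:,0]]
    p=(np.c_[uv,np.ones(len(uv))]@np.linalg.inv(m["K"]).T)*zc[:,None]; p=p[zc>0]
    if T is None:
        A=cv2.Rodrigues(m["rvec"])[0]; return (p-m["tvec"])@A
    H=T@m["hand_eye"]; return p@H[:3,:3].T+H[:3,3]
def T_now():
    s=read_state(); T=np.eye(4); T[:3,:3]=R.from_quat(s["ee_rot"]).as_matrix(); T[:3,3]=s["position"]; return T
def to(p,yaw,T=None):
    "shift (m, tool axes) and turn to reach TCP p (mm), tool down, tool x at yaw (rad)"
    T=T_now() if T is None else T
    x=np.array([np.cos(yaw),np.sin(yaw),0]); z=np.array([0,0,-1.]); G=np.c_[x,np.cross(z,x),z]
    return np.round(T[:3,:3].T@(np.array(p)-T[:3,3])/1000,4), np.round(R.from_matrix(T[:3,:3].T@G).as_rotvec(),3)
E
python3 - <<'E'
from h import *
p,d=pickle.load(open("top0.pkl","rb"))
h=cv2.cvtColor(p,cv2.COLOR_BGR2HSV)
def blob(m,roi):
    x0,y0,x1,y1=roi; k=np.zeros(m.shape,np.uint8); k[y0:y1,x0:x1]=m[y0:y1,x0:x1]
    v,u=np.nonzero(k); return np.c_[u,v]
blue=cv2.inRange(h,(100,90,40),(125,255,255))
b=blob(blue,(130,185,280,250)); 
for z in(15,26):
    r=cv2.minAreaRect(ray(b,z)[:,:2].astype(np.float32)); print("blue rack",z,r)
P=pts(b,d); print("heights",np.percentile(P[:,2],[5,50,95]))
tiles=dict(tin=((18,120,120),(35,255,255),(292,236,320,256)),flux=((0,80,30),(17,255,200),(322,236,350,252)),
 spool=((100,90,40),(125,255,255),(355,234,380,250)),clean=((0,0,200),(180,60,255),(388,232,412,248)))
for n,(a,c,roi) in tiles.items():
    b=blob(cv2.inRange(h,a,c),roi); w=pts(b,d); print("tile",n,len(b),b.mean(0).round(1),ray(b.mean(0),9).round(1),"h",np.median(w[:,2]).round(1))
items=dict(tin=((18,120,120),(35,255,255),(290,205,320,233),28),flux=((0,60,20),(17,255,200),(325,205,350,232),68),
 spool=((100,60,40),(125,255,255),(353,200,384,230),48),clean=((0,0,180),(180,60,255),(388,198,418,224),90))
for n,(a,c,roi,z) in items.items():
    b=blob(cv2.inRange(h,a,c),roi); w=pts(b,d)
    q=ray(b,z)[:,:2].astype(np.float32)
    print(n,len(b),np.percentile(w[:,2],[10,50,90]).round(),"enclosing",cv2.minEnclosingCircle(q), "mean",q.mean(0))
b=blob(cv2.inRange(h,(0,0,180),(180,60,255)),(405,155,432,180)); w=pts(b,d); print("decoy",np.percentile(w[:,2],[10,50,90]),cv2.minEnclosingCircle(ray(b,60)[:,:2].astype(np.float32)))
cv2.imwrite("pics/crop1.png",cv2.resize(p[140:290,130:440],None,fx=2.5,fy=2.5,interpolation=cv2.INTER_CUBIC))
E
```

```text
blue rack 15 ((538.0940551757812, 207.4794921875), (87.15398406982422, 308.55517578125), 0.9769635200500488)
blue rack 26 ((536.7640991210938, 205.70751953125), (86.29381561279297, 305.5098876953125), 0.9769558906555176)
heights [ 3.41974092  7.81291253 22.54259235]
tile tin 69 [304.3 245.4] [[465.5 -26.1   9. ]] h 8.5
tile flux 60 [336.  243.2] [[ 469.1 -102.4    9. ]] h 8.2
tile spool 75 [367.4 241. ] [[ 472.4 -178.4    9. ]] h 8.1
tile clean 67 [398.7 239. ] [[ 475.5 -254.2    9. ]] h 8.5
tin 296 [25. 28. 31.] enclosing ((523.1058959960938, -24.51816749572754), 23.477140426635742) mean [523.00085 -24.26253]
flux 112 [ 6. 66. 76.] enclosing ((524.4583129882812, -95.59739685058594), 21.540971755981445) mean [524.3358  -98.48979]
spool 378 [ 9. 48. 50.] enclosing ((528.3777465820312, -173.00128173828125), 32.160335540771484) mean [ 524.6702  -174.38763]
clean 311 [ 0. 90. 94.] enclosing ((534.4383544921875, -264.0546569824219), 31.995210647583008) mean [ 534.12    -257.29507]
decoy [-1.89867536  1.25459847 57.41502788] ((640.1685791015625, -296.1322326660156), 42.79075622558594)
```

View pics/crop1.png

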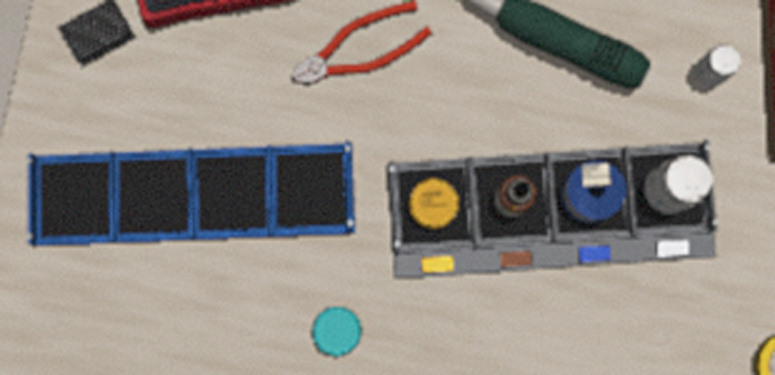

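The crop confirms the cleaner bottle to move. The white bottle standing in the rack, cap at 690,180 in the crop, is about 90 mm high at its top. The loose one at 715,65 is about 57 mm, so it is the smaller look-alike. The tin to move is the amber one in the rack; the turquoise one stays. Next I check the obstacle heights along the first move.

Run:
```python
from h import *
p,d=pickle.load(open("top0.pkl","rb"))
v,u=np.mgrid[0:420:1,0:560:1]; uv=np.c_[u.ravel(),v.ravel()]
w=pts(uv,d)
for x in range(150,700,50):
    print(x,[int(max(w[(abs(w[:,0]-x)<25)&(abs(w[:,1]-y)<25)][:,2],default=-999)) for y in range(-650,-50,50)])
print(to([527,-150,230],-np.pi/2+.044))
s=read_state();print(R.from_quat(s["ee_rot"]).as_matrix().round(3))
```

```text
150 [-999, 6, 117, 117, 3, 4, -999, -999, -999, -999, 7, 5]
200 [-999, 33, 162, 170, 171, 171, 7, 6, 5, 5, 3, -999]
250 [-999, 6, 101, 100, 164, 171, 6, 6, 5, 6, 708, 709]
300 [-999, -999, 112, 116, 169, 171, 6, 6, 6, 26, 703, 703]
350 [2, 104, 114, 113, 172, 172, 24, 5, 7, 26, 25, 28]
400 [6, 98, 7, 100, 171, 170, 23, 8, 5, 8, 6, 5]
450 [5, 97, 7, 101, 171, 170, 8, 10, 13, 12, 12, 14]
500 [6, 98, 94, 102, 171, 169, 7, 29, 95, 51, 52, 110]
550 [34, 117, 218, 247, 246, 248, 245, 29, 97, 54, 53, 109]
600 [-999, -999, -999, 246, 245, 247, 245, 26, 11, 8, 6, 5]
650 [-999, -999, 239, 247, 246, 247, 243, 61, 40, 48, 44, 24]
(array([-0.449 ,  0.3106,  0.0009]), array([ 2.000e-03,  1.000e-03, -1.282e+00]))
[[-0.945 -0.327 -0.001]
 [-0.327  0.945  0.002]
 [ 0.     0.002 -1.   ]]
```

```bash
python3 -m handwheel '[[-0.045,0.031,0,0,0,-0.13,1],[-0.095,0.065,0,0,0,-0.28,1],[-0.145,0.1,0,0,0,-0.43,1],[-0.195,0.135,0,0,0,-0.58,1],[-0.245,0.17,0,0,0,-0.73,1],[-0.295,0.205,0,0,0,-0.88,1],[-0.345,0.24,0,0,0,-1.03,1],[-0.395,0.275,0,0,0,-1.17,1],[-0.449,0.31,0,0,0,-1.282,1],[-0.449,0.31,0,0,0,-1.282,1]]'
python3 - <<'E'
from h import *
T=T_now(); p,d=get_image("wrist"); pickle.dump((p,d,T),open("w1.pkl","wb")); cv2.imwrite("pics/w1.png",p); s=read_state(); print(T.round(2),s["joints"].round(3))
E
```

```text
clock: 1.35
position: [529.2, -147.9, 230.5]
ee_rot: [0.724, -0.689, -0.0, 0.0]
contact_force: [0.2, -0.0, -0.1]
gripper_width: 85.5
grasp_force: 0.0
[[ 5.0000e-02 -1.0000e+00 -0.0000e+00  5.2917e+02]
 [-1.0000e+00 -5.0000e-02  0.0000e+00 -1.4787e+02]
 [-0.0000e+00  0.0000e+00 -1.0000e+00  2.3051e+02]
 [ 0.0000e+00  0.0000e+00  0.0000e+00  1.0000e+00]] [ 0.02   0.257 -0.181 -0.    -1.135  0.027]
```

View pics/w1.png

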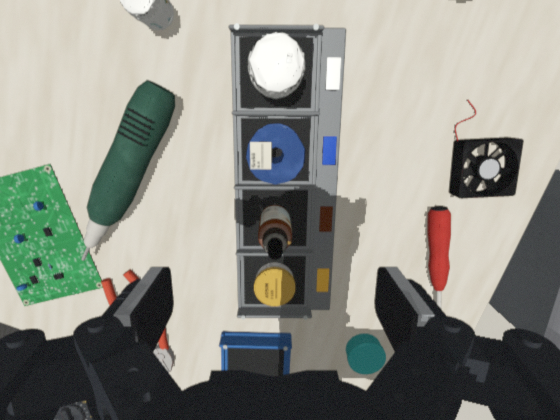

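The wrist view from above the grey rack shows the cleaner (276,65), spool (275,153), flux bottle (275,235) and tin (273,285). The tiles beside them are in the same order.

Run:
```python
from h import *
p,d,T=pickle.load(open("w1.pkl","rb")); h=cv2.cvtColor(p,cv2.COLOR_BGR2HSV)
def big(a,c,roi):
    x0,y0,x1,y1=roi; m=cv2.inRange(h,a,c); k=np.zeros_like(m); k[y0:y1,x0:x1]=m[y0:y1,x0:x1]
    c=max(cv2.findContours(k,cv2.RETR_EXTERNAL,cv2.CHAIN_APPROX_NONE)[0],key=cv2.contourArea)
    return c[:,0]
Y,B,Br,W=((18,100,100),(35,255,255)),((100,80,40),(125,255,255)),((0,60,20),(17,255,160)),((0,0,170),(180,50,255))
tl=[]
for n,c,roi in(("tin",Y,(312,260,335,300)),("flux",Br,(314,200,338,240)),("spool",B,(318,130,342,170)),("clean",W,(322,52,346,95))):
    k=big(*c,roi); q=cv2.minAreaRect(k)[0]; w=ray(q,8.5,T,"wrist")[0]; tl.append(w[:2]); print("tile",n,np.round(q),w.round(1),"h",np.median(pts(k,d,T,"wrist")[:,2]).round(1))
tl=np.array(tl); e=tl[0]-tl[3]; e/=np.linalg.norm(e); yaw=np.arctan2(-e[0],e[1]); X=np.array([np.cos(yaw),np.sin(yaw)])
print("yaw deg",np.degrees(yaw),"pitch",np.linalg.norm(tl[0]-tl[3])/3,"bays",(tl+57*X).round(1).tolist())
for n,c,roi,z in(("tin",Y,(245,255,305,312),28),("spool",B,(240,118,310,190),48),("clean",W,(240,25,312,105),90)):
    k=big(*c,roi); w=ray(k,z,T,"wrist")[:,:2].astype(np.float32); print(n,cv2.minEnclosingCircle(w),"ell",cv2.fitEllipse(w)[:2])
gray=cv2.inRange(h,(0,0,0),(180,255,50)); k=big((0,0,0),(180,255,60),(258,225,292,262)); w=ray(k,100,T,"wrist"); print("dropper",cv2.minEnclosingCircle(k),cv2.minEnclosingCircle(w[:,:2].astype(np.float32)))
```

```text
tile tin [322. 280.] [465.6 -28.    8.5] h 7.1
tile flux [326. 219.] [ 468.4 -103.4    8.5] h 7.2
tile spool [329. 150.] [ 471.8 -179.     8.5] h 7.1
tile clean [333.  73.] [ 475.2 -254.7    8.5] h 6.1
yaw deg 2.4295466363957345 pitch 75.65020161018751 bays [[522.5, -25.6], [525.4, -101.0], [528.8, -176.6], [532.1, -252.3]]
tin ((522.48095703125, -26.885761260986328), 24.376718521118164) ell ((522.30419921875, -26.702247619628906), (45.50669860839844, 47.77427291870117))
spool ((528.2505493164062, -177.0421142578125), 28.881683349609375) ell ((526.8400268554688, -176.9626922607422), (51.744441986083984, 54.838523864746094))
clean ((531.9464111328125, -251.6546173095703), 21.434505462646484) ell ((531.8922119140625, -251.91314697265625), (40.846946716308594, 40.90755844116211))
dropper ((274.5, 254.5416717529297), 17.71901512145996) ((525.3871459960938, -98.3931884765625), 15.738250732421875)
```

Run:
```python
from h import *
print(ray([[437,205],[440,95],[470,205]],247).round())
p,d=pickle.load(open("top0.pkl","rb"));v,u=np.mgrid[0:420,0:560];w=pts(np.c_[u.ravel(),v.ravel()],d)
k=w[(w[:,2]>150)&(w[:,2]<300)&(w[:,0]>450)&(w[:,0]<640)&(w[:,1]>-420)]; print(np.percentile(k[:,1],99.5),k[:,0].min())
for z in(130,50): print(to([532,-252,z],-2.3))
```

```text
[[ 524. -271.  247.]
 [ 743. -292.  247.]
 [ 522. -335.  247.]]
-348.29221990142685 450.04902074292175
(array([0.103 , 0.0007, 0.1004]), array([ 0.002, -0.   ,  0.776]))
(array([0.103 , 0.0006, 0.1804]), array([ 0.002, -0.   ,  0.776]))
```

```bash
python3 -m handwheel '[[0.045,0,0.02,0,0,0.17,1],[0.09,0.001,0.05,0,0,0.34,1],[0.103,0.001,0.09,0,0,0.51,1],[0.103,0.001,0.1,0,0,0.68,1],[0.103,0.001,0.1,0,0,0.776,1],[0.103,0.001,0.1,0,0,0.776,1],[0.103,0.001,0.13,0,0,0.776,1],[0.103,0.001,0.16,0,0,0.776,1],[0.103,0.001,0.18,0,0,0.776,1],[0.103,0.001,0.18,0,0,0.776,1]]'
python3 - <<'E'
from h import *
print(read_state()["joints"].round(3),T_now()[:3].round(2),to([532,-252,50],-2.3))
E
```

```text
clock: 2.65
position: [529.3, -254.1, 50.0]
ee_rot: [-0.407, 0.913, 0.001, -0.001]
contact_force: [0.3, -0.7, 1.0]
gripper_width: 85.4
grasp_force: 0.0
[-0.172  0.51  -0.302 -0.    -0.763 -0.559] [[  -0.67   -0.74   -0.    529.28]
 [  -0.74    0.67    0.   -254.1 ]
 [   0.      0.     -1.     50.01]] (array([-0.0034, -0.0006,  0.    ]), array([ 0.003, -0.002, -0.003]))
```

```bash
python3 -m handwheel '[[-0.0035,-0.0005,0,0,0,0,1],[-0.0035,-0.0005,0,0,0,0,0.2],[-0.0035,-0.0005,0,0,0,0,-0.5],[-0.0035,-0.0005,0,0,0,0,-1],[-0.0035,-0.0005,0,0,0,0,-1],[-0.0035,-0.0005,0,0,0,0,-1],[-0.0035,-0.0005,0,0,0,0,-1]]'
```

```text
clock: 3.52
position: [533.9, -251.7, 52.3]
ee_rot: [-0.407, 0.913, -0.0, 0.0]
contact_force: [-1.7, 1.7, 5.4]
gripper_width: 43.2
grasp_force: 61.0
```

Run:
```python
from h import *
print(T_now()[:3,3],to([537,240,230],-np.pi/2+.017))
```

```text
[ 533.85669337 -251.71791874   52.2786241 ] (array([-0.3681,  0.326 , -0.1779]), array([-0.001, -0.   , -0.749]))
```

```bash
python3 -m handwheel '[[0,0,-0.02,0,0,0,-1],[0,0,-0.06,0,0,0,-1],[0,0,-0.1,0,0,0,-1],[-0.01,0.01,-0.14,0,0,-0.05,-1],[-0.04,0.035,-0.178,0,0,-0.12,-1],[-0.07,0.062,-0.178,0,0,-0.2,-1],[-0.1,0.09,-0.178,0,0,-0.28,-1],[-0.135,0.12,-0.178,0,0,-0.36,-1],[-0.17,0.15,-0.178,0,0,-0.44,-1],[-0.205,0.182,-0.178,0,0,-0.52,-1]]'
python3 - <<'E'
from h import *
print(to([537,240,230],-np.pi/2+.017))
E
```

```text
clock: 4.78
position: [534.7, 23.9, 228.7]
ee_rot: [-0.629, 0.777, 0.0, -0.0]
contact_force: [0.0, 0.0, -1.3]
gripper_width: 43.0
grasp_force: 61.1
(array([-0.2119,  0.0427, -0.0013]), array([ 0.001,  0.   , -0.227]))
```

```bash
python3 -m handwheel '[[-0.04,0.009,0,0,0,-0.05,-1],[-0.08,0.017,0,0,0,-0.1,-1],[-0.12,0.025,0,0,0,-0.15,-1],[-0.16,0.033,0,0,0,-0.19,-1],[-0.195,0.04,0,0,0,-0.227,-1],[-0.212,0.043,0,0,0,-0.227,-1],[-0.212,0.043,0,0,0,-0.227,-1]]'
python3 - <<'E'
from h import *
T=T_now(); p,d=get_image("wrist"); pickle.dump((p,d,T),open("w2.pkl","wb")); cv2.imwrite("pics/w2.png",p); print(T[:3,3])
E
```

```text
clock: 5.65
position: [537.4, 239.3, 228.5]
ee_rot: [0.713, -0.702, -0.0, 0.001]
contact_force: [-0.2, 0.1, -2.1]
gripper_width: 43.2
grasp_force: 61.1
[537.4250927  239.25859816 228.5470466 ]
```

View pics/w2.png

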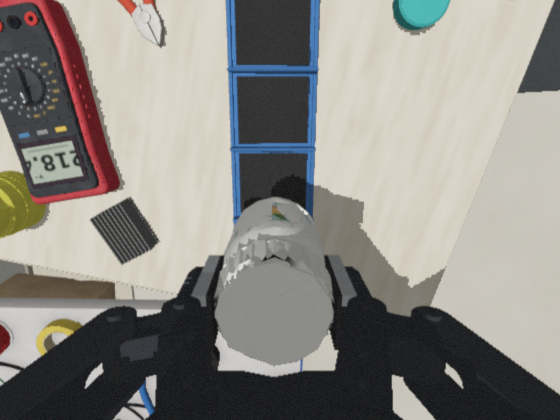

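The wrist view from over the blue rack shows dividers at rows 71 and 149, with rack sides near columns 230 and 317. The bottle hangs straight in the jaws at about (273,290).

Run:
```python
from h import *
p,d,T=pickle.load(open("w2.pkl","rb")); h=cv2.cvtColor(p,cv2.COLOR_BGR2HSV); m=cv2.inRange(h,(100,90,40),(125,255,255))
# dividers: blue pixels inside the row, fitted as lines, at z=20
for r in(71,149):
    b=[(u,np.mean(v)) for u in range(245,306) if len(v:=r-8+np.nonzero(m[r-8:r+9,u])[0])]
    b=np.array(b); c=np.polyfit(b[:,0],b[:,1],1); e=[(245,np.polyval(c,245)),(305,np.polyval(c,305))]
    th=np.mean([m[r-8:r+9,u].astype(bool).sum() for u in range(245,306)])
    w=ray(e,20,T,"wrist"); g=w[0]-w[1]; print("divider",r,np.round(e,1).tolist(),"thick",th,w.round(1).tolist(),"yaw",np.degrees(np.arctan2(g[1],g[0])))
for r in range(85,140,9):
    u=np.nonzero(m[r,215:335])[0]+215; lo=u[u<275]; hi=u[u>275]
    print(r,lo.min(),lo.max(),hi.min(),hi.max(),ray([[lo.min(),r],[hi.max(),r]],9,T,"wrist")[:,:2].round(1).tolist(),ray([[(lo.min()+lo.max()+hi.min()+hi.max())/4,r]],9,T,"wrist")[:,:2].round(1).tolist())
P=pts(np.array([(u,v) for v in range(64,160) for u in range(220,325) if m[v,u]]),d,T,"wrist");print(np.percentile(P[:,2],[5,50,95]))
```

```text
divider 71 [[245.0, 70.5], [305.0, 70.5]] thick 12.032786885245901 [[565.6, 134.7, 20.0], [508.6, 133.7, 20.0]] yaw 0.9595410817225191
divider 149 [[245.0, 148.0], [305.0, 147.9]] thick 11.01639344262295 [[566.1, 207.7, 20.0], [505.5, 206.6, 20.0]] yaw 1.0011134681134302
85 229 237 309 316 [[582.4, 147.3], [496.2, 145.9]] [[539.1, 146.6]]
94 230 237 308 315 [[581.6, 155.7], [496.8, 154.3]] [[539.2, 155.0]]
103 230 237 308 315 [[581.7, 164.3], [496.3, 162.9]] [[539.0, 163.6]]
112 230 237 308 315 [[581.9, 173.0], [495.9, 171.6]] [[538.9, 172.3]]
121 231 238 307 314 [[581.1, 181.8], [496.5, 180.5]] [[538.8, 181.2]]
130 231 238 307 314 [[581.2, 190.8], [496.0, 189.4]] [[538.6, 190.1]]
139 231 238 307 314 [[581.4, 199.9], [495.6, 198.5]] [[538.5, 199.2]]
[ 4.35248232  6.52073807 19.67486817]
```

Run:
```python
from h import *
p,d,T=pickle.load(open("w2.pkl","rb")); h=cv2.cvtColor(p,cv2.COLOR_BGR2HSV); m=cv2.inRange(h,(100,90,40),(125,255,255))
for r in(71,149):
    P=pts(np.array([(u,v) for v in range(r-9,r+10) for u in range(245,306) if m[v,u]]),d,T,"wrist"); k=P[P[:,2]>15]; print(r,len(k),k.mean(0).round(1),np.percentile(k[:,1],[10,50,90]).round(1))
c=np.array([538.4,208.3]);a=np.radians(.98); E=np.array([-np.sin(a),np.cos(a)])
for y in(114,38,-38,-114): print(y,(c+y*E).round(1))
b=c+114*E
for z in(110,60,53): print(to([*b,z],-np.pi/2+.017))
```

```text
71 288 [537.3 132.6  18.6] [131.  132.6 134.2]
149 240 [535.5 207.8  18.9] [206.3 207.7 209.4]
114 [536.5 322.3]
38 [537.8 246.3]
-38 [539.  170.3]
-114 [540.3  94.3]
(array([-0.084 , -0.0004,  0.1187]), array([ 0.001, -0.001, -0.002]))
(array([-0.084 , -0.0005,  0.1687]), array([ 0.001, -0.001, -0.002]))
(array([-0.084 , -0.0005,  0.1757]), array([ 0.001, -0.001, -0.002]))
```

```bash
python3 -m handwheel '[[-0.03,0,0.01,0,0,0,-1],[-0.06,0,0.05,0,0,0,-1],[-0.084,0,0.08,0,0,0,-1],[-0.084,0,0.11,0,0,0,-1],[-0.084,0,0.14,0,0,0,-1],[-0.084,0,0.16,0,0,0,-1],[-0.084,0,0.17,0,0,0,-1],[-0.084,0,0.174,0,0,0,-1],[-0.084,0,0.174,0,0,0,-1]]'
python3 - <<'E'
from h import *
print(to([536.5,322.3,52],-np.pi/2+.017))
E
```

```text
clock: 6.82
position: [536.9, 322.6, 55.9]
ee_rot: [0.712, -0.702, 0.0, -0.0]
contact_force: [0.4, 0.7, -0.9]
gripper_width: 42.8
grasp_force: 61.1
(array([0.0003, 0.0004, 0.0039]), array([-0.001,  0.001, -0.002]))
```

```bash
python3 -m handwheel '[[0,0,0.002,0,0,0,-1],[0,0,0.003,0,0,0,-1],[0,0,0.003,0,0,0,-1]]'; python3 -m handwheel '[[0,0,0.001,0,0,0,-1],[0,0,0.001,0,0,0,-1]]'
```

```text
clock: 7.2
position: [536.5, 322.8, 52.5]
ee_rot: [0.712, -0.702, 0.0, -0.0]
contact_force: [-0.8, 0.3, -1.0]
gripper_width: 43.1
grasp_force: 61.1
clock: 7.45
position: [536.6, 322.9, 52.3]
ee_rot: [0.713, -0.702, 0.0, -0.0]
contact_force: [-3.0, -1.7, 6.0]
gripper_width: 43.3
grasp_force: 61.6
```

```bash
python3 -m handwheel '[[0,0,0,0,0,0,-0.4],[0,0,0,0,0,0,0.3],[0,0,0,0,0,0,1],[0,0,0,0,0,0,1],[0,0,-0.01,0,0,0,1],[0,0,-0.05,0,0,0,1],[0,0,-0.1,0,0,0,1],[0.03,0,-0.14,0,0,0,1],[0.08,0,-0.15,0,0,0,1]]'
python3 - <<'E'
from h import *
print(to([528.8,-176.8,180],-np.pi/2+.042))
T=T_now(); p,d=get_image("wrist"); pickle.dump((p,d,T),open("w3.pkl","wb"));cv2.imwrite("pics/w3.png",p)
E
```

```text
clock: 8.57
position: [539.2, 243.9, 205.6]
ee_rot: [0.713, -0.701, 0.001, -0.004]
contact_force: [0.6, -0.8, -1.0]
gripper_width: 85.4
grasp_force: 0.0
(array([0.4205, 0.0181, 0.0237]), array([-0.007,  0.004, -0.024]))
```

View pics/w3.png

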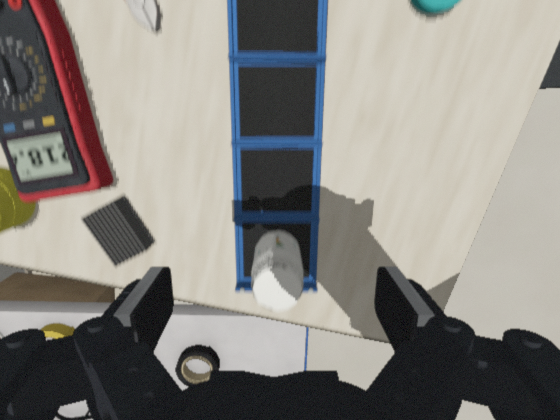

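The cleaner bottle stands upright in the left end bay of the blue rack, at about (277,280). Next is the spool.

```bash
python3 -m handwheel '[[0.06,0.002,0,0,0,0,1],[0.12,0.004,0,0,0,0,1],[0.18,0.006,0,0,0,0,1],[0.24,0.009,0,0,0,-0.01,1],[0.3,0.012,0,0,0,-0.02,1],[0.36,0.015,0.01,0,0,-0.024,1],[0.41,0.018,0.02,0,0,-0.024,1],[0.4205,0.018,0.024,0,0,-0.024,1],[0.4205,0.018,0.024,0,0,-0.024,1]]'
python3 - <<'E'
from h import *
for z in(60,18): print(to([528.8,-176.8,z],-np.pi/2+.042))
E
```

```text
clock: 9.75
position: [525.8, -178.4, 177.3]
ee_rot: [0.72, -0.694, -0.0, 0.0]
contact_force: [-0.1, -1.1, -0.3]
gripper_width: 85.6
grasp_force: 0.0
(array([-0.0015, -0.0031,  0.1173]), array([ 0.   ,  0.   , -0.004]))
(array([-0.0015, -0.0031,  0.1593]), array([ 0.   ,  0.   , -0.004]))
```

```bash
python3 -m handwheel '[[-0.0015,-0.003,0.04,0,0,0,1],[-0.0015,-0.003,0.08,0,0,0,1],[-0.0015,-0.003,0.12,0,0,0,1],[-0.0015,-0.003,0.145,0,0,0,1],[-0.0015,-0.003,0.158,0,0,0,1],[-0.0015,-0.003,0.158,0,0,0,1]]'
python3 - <<'E'
from h import *
for z in(18,): print(to([528.8,-176.8,z],-np.pi/2+.042))
E
```

```text
clock: 10.5
position: [529.2, -175.5, 19.2]
ee_rot: [0.721, -0.693, -0.0, 0.0]
contact_force: [-0.1, 0.0, 1.0]
gripper_width: 85.2
grasp_force: 0.0
(array([0.0013, 0.0004, 0.0012]), array([ 0.001, -0.   , -0.001]))
```

```bash
python3 -m handwheel '[[0.001,0,0,0,0,0,0.5],[0.001,0,0,0,0,0,0.2],[0.001,0,0,0,0,0,-1],[0.001,0,0,0,0,0,-1],[0.001,0,0,0,0,0,-1],[0.001,0,0,0,0,0,-1]]'; python3 -m handwheel '[[0,0,-0.003,0,0,0,-1],[0,0,-0.01,0,0,0,-1],[0,0,-0.01,0,0,0,-1]]'
```

```text
clock: 11.25
position: [530.2, -177.5, 21.0]
ee_rot: [0.721, -0.693, 0.001, -0.001]
contact_force: [-0.0, 1.4, 6.3]
gripper_width: 54.1
grasp_force: 64.0
clock: 11.62
position: [529.2, -177.4, 29.8]
ee_rot: [0.721, -0.693, 0.0, -0.0]
contact_force: [0.5, -0.4, -1.2]
gripper_width: 53.9
grasp_force: 63.5
```

```bash
python3 -m handwheel '[[0,0,-0.03,0,0,0,-1],[0,0,-0.07,0,0,0,-1],[0,0,-0.11,0,0,0,-1],[0,0,-0.145,0,0,0,-1],[-0.02,0,-0.155,0,0,0,-1],[-0.06,0,-0.155,0,0,0,-1],[-0.11,0,-0.155,0,0,0,-1],[-0.16,0,-0.155,0,0,0.01,-1],[-0.21,0,-0.155,0,0,0.02,-1],[-0.26,0,-0.155,0,0,0.025,-1]]'
python3 - <<'E'
from h import *
for z in(180,30): print(to([537.6,246.3,z],-np.pi/2+.017))
E
```

```text
clock: 12.88
position: [518.2, 83.9, 184.0]
ee_rot: [0.712, -0.702, -0.0, 0.0]
contact_force: [0.6, -0.6, -1.7]
gripper_width: 54.0
grasp_force: 64.1
(array([-0.1621, -0.0216,  0.004 ]), array([ 0.001,  0.   , -0.003]))
(array([-0.1621, -0.0217,  0.154 ]), array([ 0.001,  0.   , -0.003]))
```

```bash
python3 -m handwheel '[[-0.045,-0.007,0,0,0,0,-1],[-0.095,-0.015,0,0,0,0,-1],[-0.14,-0.021,0.004,0,0,0,-1],[-0.162,-0.0217,0.01,0,0,0,-1],[-0.162,-0.0217,0.04,0,0,0,-1],[-0.162,-0.0217,0.08,0,0,0,-1],[-0.162,-0.0217,0.12,0,0,0,-1],[-0.162,-0.0217,0.145,0,0,0,-1],[-0.162,-0.0217,0.154,0,0,0,-1],[-0.162,-0.0217,0.154,0,0,0,-1]]'
python3 - <<'E'
from h import *
for z in(22,): print(to([537.6,246.3,z],-np.pi/2+.017))
E
```

```text
clock: 14.12
position: [538.2, 244.4, 30.1]
ee_rot: [0.712, -0.702, 0.0, 0.0]
contact_force: [0.5, 0.0, -2.3]
gripper_width: 54.2
grasp_force: 64.1
(array([-0.002 ,  0.0006,  0.0081]), array([ 0.001, -0.001, -0.003]))
```

```bash
python3 -m handwheel '[[-0.0015,0.0005,0.003,0,0,0,-1],[-0.0015,0.0005,0.006,0,0,0,-1],[-0.0015,0.0005,0.008,0,0,0,-1],[-0.0015,0.0005,0.008,0,0,0,-1]]';python3 -m handwheel '[[0,0,0.001,0,0,0,-1],[0,0,0.0015,0,0,0,-1],[0,0,0.0015,0,0,0,-1]]'
```

```text
clock: 14.62
position: [537.7, 246.2, 22.4]
ee_rot: [0.712, -0.702, -0.0, -0.0]
contact_force: [-0.6, -0.2, -2.5]
gripper_width: 54.0
grasp_force: 64.1
clock: 15.0
position: [537.8, 246.3, 21.1]
ee_rot: [0.712, -0.702, 0.0, -0.0]
contact_force: [-0.3, -0.2, 0.6]
gripper_width: 54.4
grasp_force: 64.4
```

```bash
python3 -m handwheel '[[0,0,0.0005,0,0,0,-0.2],[0,0,0.0005,0,0,0,0.4],[0,0,0.0005,0,0,0,1],[0,0,0,0,0,0,1],[0,0,-0.01,0,0,0,1],[0,0,-0.06,0,0,0,1],[0,0,-0.11,0,0,0,1],[0.02,0,-0.15,0,0,0,1],[0.07,0,-0.175,0,0,0,1],[0.13,0.002,-0.175,0,0,0,1]]'
python3 - <<'E'
from h import *
for z in(180,): print(to([525.5,-101,z],-np.pi/2+.042))
E
```

```text
clock: 16.25
position: [539.0, 116.1, 199.4]
ee_rot: [0.713, -0.701, 0.001, -0.003]
contact_force: [0.9, -1.3, 0.4]
gripper_width: 85.4
grasp_force: 0.0
(array([0.2169, 0.0172, 0.0187]), array([-0.007,  0.003, -0.026]))
```

```bash
python3 -m handwheel '[[0.055,0.005,0.005,0,0,-0.01,1],[0.11,0.01,0.01,0,0,-0.02,1],[0.16,0.014,0.018,0,0,-0.026,1],[0.2,0.017,0.018,0,0,-0.026,1],[0.217,0.017,0.018,0,0,-0.026,1],[0.217,0.017,0.018,0,0,-0.026,1]]'
python3 - <<'E'
from h import *
T=T_now(); print(T[:3,3])
p,d=get_image("wrist"); pickle.dump((p,d,T),open("w4.pkl","wb"));cv2.imwrite("pics/w4.png",p)
v,u=np.mgrid[0:420,0:560];w=pts(np.c_[u.ravel(),v.ravel()],d,T,"wrist")
w=w[(abs(w[:,0]-525)<45)&(abs(w[:,1]+101)<35)]
for a,b in((5,60),(60,72),(72,90),(90,115)):
    k=w[(w[:,2]>a)&(w[:,2]<b)]; print(a,b,len(k),k.mean(0).round(1) if len(k) else "",np.percentile(k[:,:2],[5,95],axis=0).round(1).tolist() if len(k) else "")
for z in(110,46): print(to([525.5,-101,z],-np.pi/2+.042))
E
```

```text
clock: 17.0
position: [523.8, -101.7, 178.3]
ee_rot: [0.721, -0.693, 0.0, -0.0]
contact_force: [-0.3, 0.7, -0.9]
gripper_width: 85.3
grasp_force: 0.0
[ 523.75783713 -101.69117133  178.29440471]
5 60 4833 [ 524.3 -105.8    9.2] [[483.7, -132.3], [566.1, -69.9]]
60 72 554 [ 525.5 -107.5   65.4] [[510.9, -115.7], [540.1, -93.9]]
72 90 522 [ 525.6 -105.2   81.1] [[515.7, -111.4], [535.5, -96.1]]
90 115 343 [ 525.5 -102.3  101.8] [[520.4, -106.7], [530.7, -96.7]]
(array([ 0.0002, -0.0016,  0.0682]), array([-0.001,  0.   , -0.003]))
(array([ 0.0002, -0.0015,  0.1322]), array([-0.001,  0.   , -0.003]))
```

View pics/w4.png

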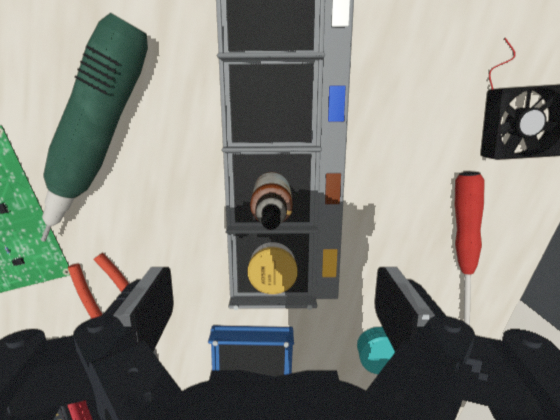

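The flux bottle is upright at (271,200) and its dropper measures at x 525.5, y -101.7, so it is centred in its bay. I descend on it.

```bash
python3 -m handwheel '[[0,-0.0015,0.04,0,0,0,1],[0,-0.0015,0.08,0,0,0,1],[0,-0.0015,0.115,0,0,0,1],[0,-0.0015,0.132,0,0,0,1],[0,-0.0015,0.132,0,0,0,1],[0,-0.0015,0.132,0,0,0,0.2],[0,-0.0015,0.132,0,0,0,-0.5],[0,-0.0015,0.132,0,0,0,-1],[0,-0.0015,0.132,0,0,0,-1],[0,-0.0015,0.132,0,0,0,-1]]'; python3 -m handwheel '[[0,0,0,0,0,0,-1],[0,0,0,0,0,0,-1]]'
```

```text
clock: 18.3
position: [526.0, -101.0, 46.9]
ee_rot: [0.721, -0.693, 0.001, -0.001]
contact_force: [-0.2, 0.3, 6.7]
gripper_width: 29.8
grasp_force: 59.6
clock: 18.55
position: [526.0, -101.0, 46.9]
ee_rot: [0.721, -0.693, 0.001, -0.001]
contact_force: [-0.7, 1.1, 6.5]
gripper_width: 29.8
grasp_force: 59.6
```

```bash
python3 -m handwheel '[[0,0,-0.01,0,0,0,-1],[0,0,-0.04,0,0,0,-1],[0,0,-0.075,0,0,0,-1],[-0.02,0,-0.09,0,0,0,-1],[-0.055,0,-0.095,0,0,0,-1],[-0.1,0,-0.095,0,0,0.01,-1],[-0.15,0,-0.095,0,0,0.02,-1],[-0.2,0,-0.095,0,0,0.025,-1],[-0.24,0,-0.095,0,0,0.025,-1],[-0.26,0,-0.095,0,0,0.025,-1]]'
python3 - <<'E'
from h import *
for z in(140,56): print(to([539,170.3,z],-np.pi/2+.017))
E
```

```text
clock: 19.8
position: [514.2, 160.4, 140.9]
ee_rot: [0.713, -0.701, -0.0, 0.0]
contact_force: [0.0, 0.3, -0.3]
gripper_width: 29.8
grasp_force: 59.5
(array([-0.0094, -0.0249,  0.0008]), array([ 0., -0., -0.]))
(array([-0.0094, -0.025 ,  0.0848]), array([ 0., -0., -0.]))
```

```bash
python3 -m handwheel '[[-0.005,-0.013,0,0,0,0,-1],[-0.0095,-0.025,0,0,0,0,-1],[-0.0095,-0.025,0.03,0,0,0,-1],[-0.0095,-0.025,0.06,0,0,0,-1],[-0.0095,-0.025,0.08,0,0,0,-1],[-0.0095,-0.025,0.086,0,0,0,-1],[-0.0095,-0.025,0.086,0,0,0,-1]]'
python3 - <<'E'
from h import *
for z in(47,): print(to([539,170.3,z],-np.pi/2+.017))
E
```

```text
clock: 20.68
position: [540.2, 168.1, 54.8]
ee_rot: [0.712, -0.702, 0.0, 0.0]
contact_force: [0.4, 0.7, -0.3]
gripper_width: 30.0
grasp_force: 59.5
(array([-0.0022,  0.0011,  0.0078]), array([ 0.   , -0.   , -0.003]))
```

```bash
python3 -m handwheel '[[-0.002,0.001,0.003,0,0,0,-1],[-0.002,0.001,0.006,0,0,0,-1],[-0.002,0.001,0.007,0,0,0,-1],[-0.002,0.001,0.007,0,0,0,-1]]';python3 -m handwheel '[[0,0,0.001,0,0,0,-1],[0,0,0.0015,0,0,0,-1],[0,0,0.0015,0,0,0,-1]]'
```

```text
clock: 21.18
position: [538.5, 170.8, 47.9]
ee_rot: [0.712, -0.702, 0.0, -0.0]
contact_force: [0.4, 0.0, 0.5]
gripper_width: 30.5
grasp_force: 59.5
clock: 21.55
position: [538.7, 170.8, 46.9]
ee_rot: [0.712, -0.702, 0.0, -0.0]
contact_force: [-1.1, -0.4, 4.9]
gripper_width: 30.1
grasp_force: 60.1
```

```bash
python3 -m handwheel '[[0,0,0,0,0,0,-0.2],[0,0,0,0,0,0,0.4],[0,0,0,0,0,0,1],[0,0,0,0,0,0,1],[0,0,-0.02,0,0,0,1],[0,0,-0.07,0,0,0,1],[0,0,-0.12,0,0,0,1],[0.04,0.004,-0.14,0,0,0,1],[0.1,0.01,-0.14,0,0,-0.01,1],[0.16,0.015,-0.14,0,0,-0.025,1]]'
python3 - <<'E'
from h import *
for z in(90,): print(to([522.5,-26.5,z],-np.pi/2+.042))
E
```

```text
clock: 22.8
position: [525.6, 9.3, 186.8]
ee_rot: [0.722, -0.692, 0.0, -0.001]
contact_force: [0.8, 0.4, -0.2]
gripper_width: 85.5
grasp_force: 0.0
(array([0.0357, 0.0048, 0.0968]), array([-0.001,  0.   , -0.   ]))
```

```bash
python3 -m handwheel '[[0.02,0.003,0,0,0,0,1],[0.0357,0.0048,0.03,0,0,0,1],[0.0357,0.0048,0.08,0,0,0,1],[0.0357,0.0048,0.13,0,0,0,1],[0.0357,0.0048,0.155,0,0,0,1],[0.0357,0.0048,0.155,0,0,0,1],[0.0357,0.0048,0.155,0,0,0,1]]'
python3 - <<'E'
from h import *
for z in(9,): print(to([522.5,-26.5,z],-np.pi/2+.042))
E
```

```text
clock: 23.68
position: [523.7, -24.9, 32.3]
ee_rot: [0.721, -0.693, 0.001, -0.001]
contact_force: [-0.2, -0.4, -0.5]
gripper_width: 85.6
grasp_force: 0.0
(array([0.0015, 0.0013, 0.0233]), array([-0.002,  0.   , -0.001]))
```

```bash
python3 -m handwheel '[[0.0015,0.001,0.012,0,0,0,1],[0.0015,0.001,0.022,0,0,0,1],[0.0015,0.001,0.023,0,0,0,1],[0.0015,0.001,0.023,0,0,0,0.5],[0.0015,0.001,0.023,0,0,0,0.2],[0.0015,0.001,0.023,0,0,0,-0.3],[0.0015,0.001,0.023,0,0,0,-1],[0.0015,0.001,0.023,0,0,0,-1],[0.0015,0.001,0.023,0,0,0,-1]]'; python3 -m handwheel '[[0,0,-0.005,0,0,0,-1],[0,0,-0.02,0,0,0,-1],[0,0,-0.02,0,0,0,-1]]'
```

```text
clock: 24.8
position: [522.0, -26.8, 9.1]
ee_rot: [0.721, -0.693, 0.0, -0.0]
contact_force: [-1.3, 0.1, 5.8]
gripper_width: 44.2
grasp_force: 60.5
clock: 25.18
position: [522.8, -26.6, 29.8]
ee_rot: [0.721, -0.693, 0.001, -0.001]
contact_force: [-0.3, -0.4, -1.1]
gripper_width: 44.2
grasp_force: 61.1
```

```bash
python3 -m handwheel '[[0,0,-0.03,0,0,0,-1],[-0.01,0,-0.055,0,0,0,-1],[-0.04,-0.007,-0.06,0,0,0,-1],[-0.08,-0.015,-0.06,0,0,0.01,-1],[-0.11,-0.02,-0.06,0,0,0.025,-1],[-0.12,-0.022,-0.06,0,0,0.025,-1],[-0.12,-0.022,-0.06,0,0,0.025,-1]]'
python3 - <<'E'
from h import *
for z in(18,): print(to([540.1,94.3,z],-np.pi/2+.017))
E
```

```text
clock: 26.05
position: [538.5, 94.0, 88.1]
ee_rot: [0.713, -0.701, -0.0, 0.0]
contact_force: [0.8, 0.4, -0.7]
gripper_width: 44.4
grasp_force: 61.3
(array([-0.0003, -0.0016,  0.0701]), array([ 0.001, -0.   , -0.001]))
```

```bash
python3 -m handwheel '[[0,-0.0015,0.02,0,0,0,-1],[0,-0.0015,0.045,0,0,0,-1],[0,-0.0015,0.06,0,0,0,-1],[0,-0.0015,0.07,0,0,0,-1],[0,-0.0015,0.07,0,0,0,-1]]'
python3 - <<'E'
from h import *
for z in(10,): print(to([540.1,94.3,z],-np.pi/2+.017))
E
```

```text
clock: 26.68
position: [540.1, 93.4, 17.9]
ee_rot: [0.712, -0.702, -0.0, 0.001]
contact_force: [-0.5, 0.2, 0.0]
gripper_width: 44.6
grasp_force: 61.3
(array([-0.0009, -0.0001,  0.0079]), array([ 0.001, -0.001, -0.002]))
```

```bash
python3 -m handwheel '[[-0.001,0,0.004,0,0,0,-1],[-0.001,0,0.007,0,0,0,-1],[-0.001,0,0.008,0,0,0,-1],[-0.001,0,0.008,0,0,0,-1]]';python3 -m handwheel '[[0,0,0.001,0,0,0,-1],[0,0,0.001,0,0,0,-1]]'
```

```text
clock: 27.18
position: [540.3, 95.0, 10.4]
ee_rot: [0.712, -0.702, 0.0, -0.0]
contact_force: [-0.4, 0.5, 0.2]
gripper_width: 44.7
grasp_force: 61.3
clock: 27.42
position: [540.2, 94.9, 9.3]
ee_rot: [0.712, -0.702, -0.0, 0.0]
contact_force: [0.1, 0.2, -0.3]
gripper_width: 44.3
grasp_force: 61.3
```

```bash
python3 -m handwheel '[[0,0,0.0005,0,0,0,-1],[0,0,0.001,0,0,0,-1],[0,0,0.001,0,0,0,-1]]'
```

```text
clock: 27.8
position: [540.3, 94.9, 9.1]
ee_rot: [0.712, -0.702, 0.0, -0.0]
contact_force: [-2.1, 0.3, 5.1]
gripper_width: 44.6
grasp_force: 61.7
```

```bash
python3 -m handwheel '[[0,0,0,0,0,0,0],[0,0,0,0,0,0,0.5],[0,0,0,0,0,0,1],[0,0,0,0,0,0,1],[0,0,-0.03,0,0,0,1],[0,0,-0.09,0,0,0,1],[0,0,-0.15,0,0,0,1],[0,0,-0.2,0,0,0,1],[-0.05,0,-0.25,0,0,0,1],[-0.11,0,-0.26,0,0,0,1]]'; python3 -m handwheel '[[-0.05,0,0,0,0,0,1],[-0.09,0,0,0,0,0,1],[-0.09,0,0,0,0,0,1],[-0.09,0,0,0,0,0,1]]'
python3 - <<'E'
from h import *
T=T_now()
p,d=get_image("wrist"); pickle.dump((p,d,T),open("w5.pkl","wb"));cv2.imwrite("pics/w5.png",p)
E
```

```text
clock: 29.05
position: [539.9, 200.5, 271.2]
ee_rot: [0.712, -0.703, 0.001, -0.003]
contact_force: [1.0, 0.2, -0.7]
gripper_width: 85.6
grasp_force: 0.0
clock: 29.55
position: [537.1, 289.5, 266.7]
ee_rot: [0.712, -0.702, -0.0, 0.001]
contact_force: [-0.2, -1.0, 0.1]
gripper_width: 85.4
grasp_force: 0.0
```

View pics/w5.png

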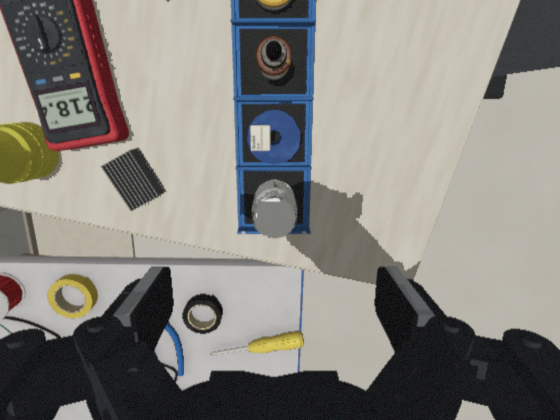

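All four stand in the blue rack: tin (275,3), flux bottle (273,57), spool (273,136) and cleaner (274,205). I measure their positions against the bay walls.

```bash
python3 -m handwheel '[[0.06,0,0,0,0,0,1],[0.12,0,0,0,0,0,1],[0.16,0,0,0,0,0,1],[0.16,0,0,0,0,0,1]]' | sed -n 2p
python3 - <<'E'
from h import *
def run(p,d,T,lim=420):
    v,u=np.mgrid[0:lim,215:335];uv=np.c_[u.ravel(),v.ravel()]; uv=uv[d[uv[:,1],uv[:,0]]>0]; w=pts(uv,d,T,"wrist"); c=p[uv[:,1],uv[:,0]].reshape(-1,1,3); hh=cv2.cvtColor(c,cv2.COLOR_BGR2HSV)[:,0]
    blue=(hh[:,0]>100)&(hh[:,0]<125)&(hh[:,1]>90)
    for y in(54.2,132.2,208.2,284.2,362):
        k=w[blue&(abs(w[:,1]-y)<9)&(w[:,2]>15)&(w[:,2]<30)&(abs(w[:,0]-538)<28)]
        if len(k)>30: print("wall",y,len(k),k.mean(0).round(1))
    for n,y,lo,hi in(("tin",94.3,24,33),("flux",170.3,94,112),("spool",246.3,44,52),("clean",322.3,84,95)):
        k=w[(abs(w[:,1]-y)<32)&(abs(w[:,0]-538)<32)&(w[:,2]>lo)&(w[:,2]<hi)]
        if len(k)>30: print(n,len(k),"top z",np.median(k[:,2]).round(1),"circle",np.round(sum(map(list,[cv2.minEnclosingCircle(k[:,:2].astype(np.float32))[0]]),[]),1),np.percentile(k[:,:2],[50],axis=0).round(1),np.ptp(k[:,:2],axis=0).round(1))
run(*pickle.load(open("w5.pkl","rb")))
print("--"); T=T_now(); p,d=get_image("wrist"); cv2.imwrite("pics/w6.png",p); run(p,d,T)
E
```

```text
position: [539.4, 126.2, 267.8]
wall 132.2 276 [538.  132.7  18.6]
wall 208.2 189 [536.  208.   18.8]
wall 284.2 196 [538.3 283.9  18.7]
wall 362 71 [548.8 359.5  23.4]
tin 124 top z 26.2 circle [539.8 116.5] [[539.7 118.4]] [27.6  4.9]
flux 226 top z 103.0 circle [538.7 171.5] [[538.8 172.2]] [12.4 12.7]
spool 2103 top z 47.4 circle [537.3 247.7] [[537.9 247. ]] [55.  53.9]
clean 1455 top z 89.7 circle [535.7 321.7] [[535.7 320.1]] [43.6 43.8]
--
wall 54.2 208 [537.8  56.1  24.9]
wall 132.2 190 [538.  131.5  18.6]
wall 208.2 128 [537.2 207.2  18.4]
wall 284.2 45 [538.9 283.7  18.7]
tin 1418 top z 26.8 circle [539.9  97.4] [[540.   96.8]] [46.6 46.2]
flux 167 top z 102.7 circle [538.5 170.8] [[538.3 169.1]] [12.5 12.5]
spool 1489 top z 47.5 circle [536.9 247.4] [[537.6 246. ]] [54.2 55.2]
clean 1053 top z 89.7 circle [535.7 321. ] [[535.4 318. ]] [42.9 42.8]
```

View pics/w6.png

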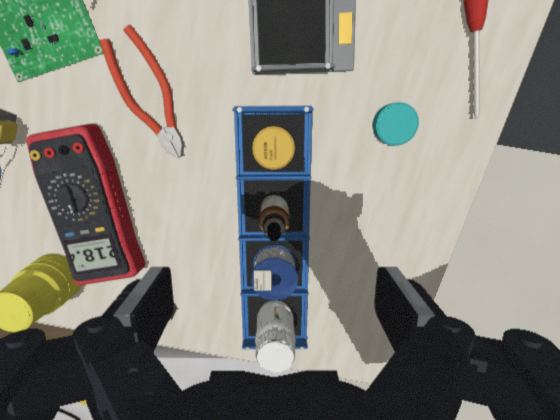

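The wrist view shows all four upright in the blue rack: tin (273,148), flux bottle (273,215), spool (273,270) and cleaner (275,335). Their tops are at the expected heights and they are within about 3 mm of the bay centres. The gripper is clear, so I hand in.

```bash
python3 -c "
from bench import *
print(job_done())"
```

```text
the job is handed in; nothing more can be done
None
```

All four supplies stand upright in the blue rack in reverse order (left to right: cleaner bottle, spool, flux bottle, tin), each measured within about 3 mm of its bay centre; the job took about 30 s and is handed in.

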